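# Close a spring-loaded casting mould on its dowels and hold it shut

### The job

Pick up the loose blue upper half of the casting mould by its rib, turn it so that its orange bar is at the same end as the orange bar on the lower half, and fit it down over the two dowels. Press it fully home against the spring-loaded white ejector so that the halves meet with no gap, and finish while still pressing it shut: do not let go. Leave the other things on the desk where they stand.

Things in the scene. Friction and masses are not known exactly. Their poses are not given: they have to be found in the camera images.
- upper_rib (a point): Centre of the grip rib of the loose upper mould half: a blue block 104 (x) x 54 (y) x 18 (z) mm with an aluminium rib on top, 48 mm long (x), 14 mm wide (y), 40 mm tall; pinch it across the 14 mm from above. The point is 38 mm above the block's flat underside, 20 mm above the block's top and 20 mm below the rib's top. x to the end with the orange bar, z up. Starts upright, underside on the desk
- upper_underside (a point): Centre of the upper half's underside, 38 mm straight below upper_rib; same axes. Two through holes with chamfered mouths lie on its x axis: 13.6 mm diameter at x = +38 mm, 9.6 mm at x = -38 mm
- upper_mark (a point): Point on the upper half's underside, on its x axis 48 mm from the centre towards the end with the orange bar (painted on top edge and end face); same axes
- mould_upper: The upper mould half as a whole (about 220 g, varies by 30%); origin at the centre of its underside, x towards its orange bar, z up
- parting_face (a point): Centre of the flat top (parting) face of the lower mould half, 34 mm above the desk: an aluminium block 104 (x) x 54 (y) mm on a dark base plate 140 x 80 x 8 mm fixed to the desk. x points to the end with the orange bar (on top edge, end face and base plate), z up. Fully closed, the underside of the upper half lies on this face, x axes the same way
- lower_mark (a point): Point on the parting face, on its x axis 48 mm from the centre towards the orange bar; meets upper_mark when shut. Two steel dowels stand on that axis: 12 mm diameter at x = +38 mm, 8 mm at x = -38 mm from the centre, both 15 mm tall above the face (straight for 10 mm, then a tapered nose), so the upper half fits one way round only
- ejector (a joint): Travel in m of the white ejector plug (25 mm diameter, middle of the parting face). 0: stands 6 mm proud; 0.006: flush, as when the mould is shut. A 1.5 N/mm spring (9 N when flush) lifts the upper half several mm if nobody presses: besides the part's weight 6 to 8 N shut the mould; 10 to 20 N are suitable
- filter_cube_1: Black filter cube with coloured round windows, 34 mm; origin at the centre of its underside; leave it
- coverslips_1: Small box, blue lid on white, 30 x 30 x 23 mm; origin at the centre of its underside; leave it
- dish_1: Clear lidded culture dish, 61 mm diameter, 15 mm tall; origin at the centre of its underside; leave it
- objective_case_2: White canister with black screw cap, 42 mm diameter, 46 mm tall, on the desk to the robot's right; origin at the centre of its underside; leave it
Mind the look-alikes: they are no part of the job. What is shaped like the mould_upper but red is not meant.

How it is judged:
On the way:
1. the upper half is held clear of the desk (height (world z) of upper_underside above 0.03 m and contact force between the fingers and mould_upper above 1 N), for 0.1 s.
At the end, for the whole second after the job is handed in: The robot still holds or presses the upper half with its fingers (over 2 N); the halves are shut: faces within 1.5 mm, tilt below 0.04 rad, centres within 2.5 mm, the two orange-end marks within 3.5 mm, ejector pressed in at least 4.5 mm, at rest (z of upper_underside in the frame of parting_face between -0.0015 and 0.0015 m and distance between upper_mark and lower_mark below 0.0035 m and horizontal distance between upper_underside and parting_face below 0.0025 m and angle between the z axis of mould_upper and the z axis of parting_face, either way round below 0.04 rad and value of joint ejector above 0.0045 m and contact force between the fingers and mould_upper above 2 N and linear speed of mould_upper below 0.01 m/s); the arm keeps its last pose, push and grip.
It fails at once if the black filter cube was moved more than 20 mm (distance of filter_cube_1 from where it was at the start of the episode above 0.02 m).
It fails at once if the blue and white coverslip box was moved more than 20 mm (distance of coverslips_1 from where it was at the start of the episode above 0.02 m).
It fails at once if the clear culture dish was moved more than 20 mm (distance of dish_1 from where it was at the start of the episode above 0.02 m).
It fails at once if the small black-capped canister was moved more than 20 mm (distance of objective_case_2 from where it was at the start of the episode above 0.02 m).
It also fails if it takes over 40 s, if anything falls off the work surface, if the arm or the gripper's body presses on something with over 40 N, if the wrist force passes 120 N, or if a joint passes its speed limit or range.

### The arm

A 7-joint arm with a two-finger parallel gripper is mounted at the origin on a cart in front of the work surface, level with it; the furniture and walls round the work are solid. World frame = base frame: x ahead of the robot, y to its left, z up, the work surface at z = 0. Lengths are in m, angles in rad, forces in N, time in s.
With the tool pointing down it reaches from about 0.425 to 0.925 m from the base axis. Payload 6.8 kg.
Tool frame: the origin (TCP) lies between the finger pads; the fingertips stand 11 mm ahead of it and the grasp point (between the pads) lies 8 mm behind it; z points along the fingers, y is the line along which they close (so a half turn about z gives the same grasp; the last joint's range is limited). The gripper opens to 85 mm and grips with 20 to 120 N. Pads are 22 mm wide; open, the fingers measure 114 mm over their backs; the gripper's body (76 mm by 85 mm) begins 54 mm behind the grasp point. The pads swing forward as they close: fully open they stand 13 mm farther back than shut.
Start: joints at [-1.323, 0.477, 0.022, 1.555, -0.011, 1.109, -0.083], TCP at [0.235, 0.633, 0.242] pointing down, gripper open.
Joint ranges: [-2.96, 2.96], [-0.34, 2.1], [-1.41, 1.46], [0.24, 2.44], [-1.37, 4.51], [0.17, 1.92], [-2.96, 2.96]. Speed limits (rad/s): [2.39, 2.39, 3.14, 3.14, 3.14, 3.14, 3.14].

### API

Orientations are given as a rotation vector (axis times angle).
In Python, from bench import r gives the robot as it stands.
- The arm moves only by the tool send_rows, never from a script. Its argument "deltas" is a list of rows, each an object of numbers: "dx", "dy", "dz": the shift along the world's x, y, z in mm; "rx", "ry", "rz": the turn, a rotation vector about the world's x, y, z in degrees. A call has 1 to 5 rows; each row is the pose to reach, as a shift and turn from the pose commanded when the call began; what a row does not reach only later rows make up. A row lasts 1/12 s, in which the tool goes at most 41.7 mm and 7.16 degrees, less where a joint would pass 70% of its speed; a pose out of reach is approached as far as the arm can. A call with a gripper value outside its range is refused whole. "jaw" is the finger opening in mm, from 0 to 85.4, set as the call begins (left out, the last holds). The fingers move at their own pace and stop on an object; "newtons" is the grip in N (left out, the last holds). Time passes only in rows, so rows that repeat a pose let the fingers close. It gives the time, the measured TCP pose, the force, the opening and the grip force at its end, in the units of the state.
- r.get_obs(): the state, without advancing time (a new reading comes with each control period).
- r.grab_frame(name): name is "side" or "top" or "wrist"; returns a dict with "frame" (384x512x3 uint8, blue, green, red), "z_map" (384x512 float32, m along the optical axis (not along the pixel's ray), 0 where there is no reading), "vertical_fov" (degrees; the focal length in pixels is half the picture's height over the tangent of half this angle, whatever the lens; pixels are square), "cx", "cy" (the principal point, pixels), "xyz" and "orientation" of the camera in the world. Camera axes: x right, y down, z forward; pixel columns grow to the right and rows downward; lengths in m; the calibration is good to about 2 mm. A picture is of the moment at which its call begins.
- r.hand_in(): hands the job in; it is judged then, once.
The state is a dict: "clock": time; "joints": joint angles; "qvel": joint speeds; "tau": joint torques, N m; "tcp_pos": TCP position; "orientation": TCP orientation; "contact_force": force on the tool from outside, world axes, zero at the start; "moment": the same for the moment, N m; "grip_width": finger opening in m; "gripper_force": force on a finger pad.
Only numpy, scipy, OpenCV 4.12 (cv2) and the standard library are available. Lean on these libraries where they do the work, as an engineer would, in place of code of your own. Each camera call takes 0.05 s, during which the arm holds its last target. There are 200 camera calls.

## Working session

There is one attempt and no reset: what is moved stays moved. The work goes in short steps, Python scripts to look and compute and a tool call to move; the robot and the scene stay as the last step left them, time stands still between calls to the robot, and variables do not carry over. Pictures are saved under pics/ and viewed, at most 10 in all, crops included, and the job is handed in when it is done.

Besides the shell and the picture viewer there is one more tool, called after "Emit:" in YAML: its name, and indented under it one key for each argument. send_rows: Moves the arm, as the interface text tells. Its arguments: {"type":"object","properties":{"deltas":{"type":"array","items":{"type":"object","properties":{"dx":{"type":"number"},"dy":{"type":"number"},"dz":{"type":"number"},"rx":{"type":"number"},"ry":{"type":"number"},"rz":{"type":"number"}}}},"jaw":{"type":"number"},"newtons":{"type":"number"}},"required":["deltas"]}

```bash
mkdir -p pics; ls; cat > h.py <<'E'
import numpy as np, cv2
from scipy.spatial.transform import Rotation as R
from bench import r
def cloud(d):
    z=d["z_map"];h,w=z.shape;f=h/2/np.tan(np.radians(d["vertical_fov"])/2)
    v,u=np.mgrid[:h,:w]
    p=np.stack([(u-d["cx"])/f*z,(v-d["cy"])/f*z,z],-1)
    o=np.asarray(d["orientation"])
    M=o if o.shape==(3,3) else R.from_rotvec(o).as_matrix()
    P=p@M.T+np.asarray(d["xyz"]); P[z<=0]=np.nan
    return P
E
python3 - <<'E'
from h import *
print(r.get_obs())
ims=[]
for n in("top","side"):
    d=r.grab_frame(n); np.savez(n+".npz",**d); ims.append(d["frame"]); print(n,d["xyz"],d["orientation"],d["vertical_fov"])
cv2.imwrite("pics/top.png",cv2.resize(ims[0],(800,600)));cv2.imwrite("pics/side.png",ims[1])
E
```

```text
pics
{'clock': 0.0, 'joints': array([-1.32313361,  0.47785081,  0.02232207,  1.55646766, -0.01150418,
        1.10931491, -0.08308262]), 'qvel': array([-6.82015351e-04,  2.14771717e-05, -1.18496275e-04,  9.15917760e-04,
        1.66502939e-03,  4.05001487e-04,  1.36644546e-04]), 'tau': array([-6.25561788e-04, -5.96433735e+01,  1.60685442e+00, -2.81193066e+01,
        1.22657191e-02,  9.22963925e-03, -4.78505427e-06]), 'tcp_pos': array([0.23490373, 0.63217913, 0.24128452]), 'orientation': array([-5.55770062e-01, -3.09183012e+00,  2.98682027e-03]), 'contact_force': array([-0.48309753,  0.62309939,  0.99770661]), 'moment': array([ 0.01889563,  0.00169497, -0.03830748]), 'gripper_force': 0.0, 'grip_width': 0.08522944720294676}
top [ 0.35936945 -0.02174485  1.04001713] [-2.11449441  2.12370325 -0.19609541] 51.892163875430626
side [0.62036751 0.99214176 0.68171407] [-0.05703146 -2.72732624  1.50889719] 57.63130166920879
```

View pics/top.png

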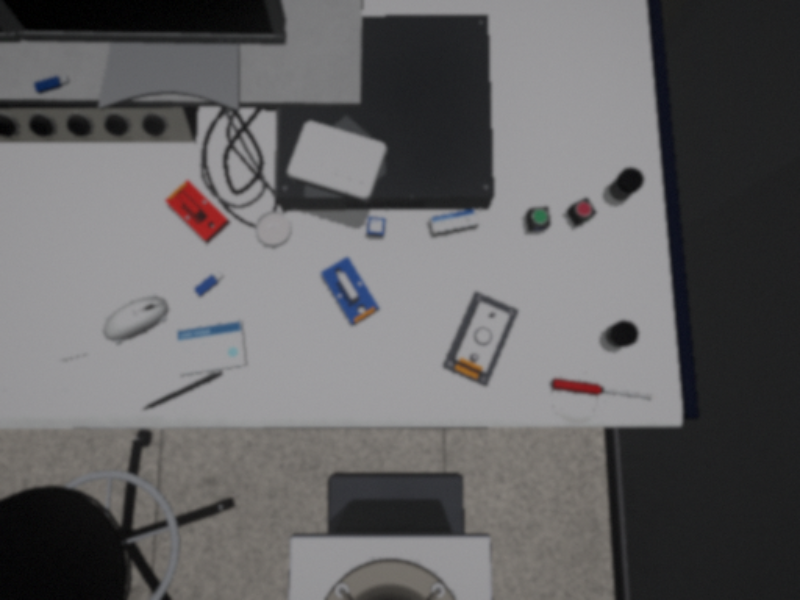

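View pics/side.png

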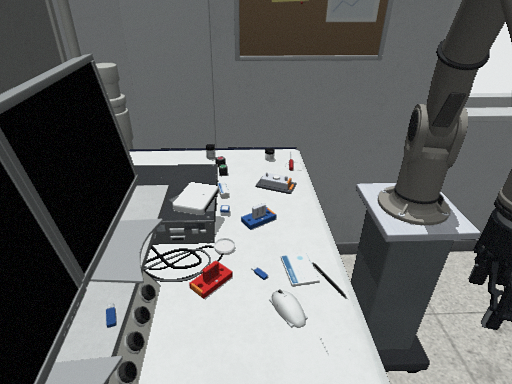

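The top view (800 px wide) shows the blue half at (350,291) with its orange bar to the lower right at (364,314). The lower half is at (481,338) with its bar at the lower left, (468,368). The side view agrees, and the red look-alike is elsewhere.

```bash
python3 - <<'E'
from h import *
for n in("top","side"):
    d=dict(np.load(n+".npz")); P=cloud(d); hsv=cv2.cvtColor(d["frame"],cv2.COLOR_BGR2HSV)
    H,S,V=[hsv[...,i].astype(int) for i in range(3)]
    if n=="top":
        a0,b0=[np.nanmedian(P[int(v*.64)-2:int(v*.64)+3,int(u*.64)-2:int(u*.64)+3].reshape(-1,3),axis=0) for u,v in((350,291),(481,338))]
        print(a0,b0)
    blue=(H>100)&(H<130)&(S>100); org=(H>8)&(H<24)&(S>120)
    near=lambda c,q:np.linalg.norm(P[...,:2]-c[:2],axis=-1)<q
    z=P[...,2]
    print(n,"desk z",np.nanmedian(z[near(a0,.12)&~near(a0,.08)]))
    for nm,m in(("blue top",(blue|org)&near(a0,.08)&(z>.012)&(z<.024)),("org up",org&near(a0,.09)),("rib",near(a0,.06)&(z>.05)),
                ("low face",near(b0,.09)&(z>.028)&(z<.043)),("org low",org&near(b0,.1)&(z>.028)),("plate",near(b0,.1)&(z>.004)&(z<.014)),("plate+",near(b0,.1)&(z>.004))):
        q=P[m]
        if len(q)<4: print(nm,len(q));continue
        (c,s,an)=cv2.minAreaRect((q[:,:2]*1000).astype(np.float32))
        print(nm,len(q),"mean",q.mean(0).round(4),"rect",np.round(c,1),np.round(s,1),round(an,1))
E
```

```text
[0.53553296 0.06442685 0.05866232] [ 0.46045764 -0.14532974  0.04002952]
top desk z 0.001236594340503272
blue top 507 mean [0.5455 0.0705 0.0194] rect [544.   69.2] [103.1  50.8] 31.2
org up 27 mean [0.502  0.0439 0.0191] rect [502.   44.5] [ 5.  31.6] 29.5
rib 107 mean [0.5446 0.068  0.0587] rect [545.1  68.2] [46.3 14.7] 30.0
low face 842 mean [ 0.4639 -0.1504  0.0355] rect [ 464.3 -150.9] [ 54.2 105.5] 65.3
org low 29 mean [ 0.4184 -0.1298  0.0342] rect [ 418.8 -129.8] [33.3  5. ] 66.3
plate 904 mean [ 0.4601 -0.1464  0.0084] rect [ 460.4 -144.4] [191.3 192.4] 70.7
plate+ 1801 mean [ 0.4618 -0.1483  0.0219] rect [ 460.4 -144.4] [191.3 192.4] 70.7
side desk z -0.00044961456583447745
blue top 237 mean [0.5468 0.0807 0.0171] rect [543.9  71.4] [104.6  55.5] 32.6
org up 12 mean [0.5032 0.043  0.0181] rect [503.1  43.6] [ 5.  36.2] 31.2
rib 56 mean [0.5451 0.0722 0.0559] rect [544.5  70.2] [45.  16.1] 31.9
low face 224 mean [ 0.4643 -0.1451  0.0338] rect [ 462.4 -151.5] [ 61.8 106.4] 65.8
org low 13 mean [ 0.4183 -0.1285  0.0325] rect [ 417.6 -129.2] [38.5  6.8] 69.6
plate 193 mean [ 0.4604 -0.127   0.0083] rect [ 464.8 -147.7] [ 82.8 139.7] 65.5
plate+ 521 mean [ 0.4632 -0.1351  0.0223] rect [ 464.8 -147.7] [ 82.8 139.7] 65.5
```

Emit:
send_rows:
  deltas:
    - {"dx": 19,"dy": -35,"rz": 3.5}
    - {"dx": 38,"dy": -70,"rz": 7}
    - {"dx": 57,"dy": -105,"rz": 10.5}
    - {"dx": 77,"dy": -140,"rz": 14}
    - {"dx": 96,"dy": -176,"rz": 17}
  jaw: 50
  newtons: 80

```text
$.deltas[0]: bad value
```

Emit:
send_rows:
  deltas:
    - {"dx": 19,"dy": -35,"rz": 3.5}
    - {"dx": 38,"dy": -70,"rz": 7}
    - {"dx": 57,"dy": -105,"rz": 10.5}
    - {"dx": 77,"dy": -140,"rz": 14}
    - {"dx": 96,"dy": -176,"rz": 17}

```text
$.deltas[0]: bad value
```

Emit:
send_rows:
  deltas:
    - {"dx": 19,"dy": -35,"rz": 3.5}
    - {"dx": 38,"dy": -70,"rz": 7}
    - {"dx": 57,"dy": -105,"rz": 10.5}
    - {"dx": 77,"dy": -140,"rz": 14}
    - {"dx": 96,"dy": -176,"rz": 17}

```text
$.deltas[0]: bad value
```

Emit:
send_rows:
  deltas:
    - {"dx": 19,"dy": -35,"dz": 0,"rx": 0,"ry": 0,"rz": 3.5}
    - {"dx": 38,"dy": -70,"dz": 0,"rx": 0,"ry": 0,"rz": 7}
    - {"dx": 57,"dy": -105,"dz": 0,"rx": 0,"ry": 0,"rz": 10.5}
    - {"dx": 77,"dy": -140,"dz": 0,"rx": 0,"ry": 0,"rz": 14}
    - {"dx": 96,"dy": -176,"dz": 0,"rx": 0,"ry": 0,"rz": 17}
  jaw: 50
  newtons: 80

```text
clock: 0.52
tcp_pos: [0.3317, 0.4548, 0.2419]
orientation: [-0.088, -3.14, 0.001]
contact_force: [1.7, 0.0, 1.0]
grip_width: 0.0503
gripper_force: 0.0
```

Emit:
send_rows:
  deltas:
    - {"dx": 19,"dy": -35,"dz": 0,"rx": 0,"ry": 0,"rz": 3.5}
    - {"dx": 38,"dy": -70,"dz": 0,"rx": 0,"ry": 0,"rz": 7}
    - {"dx": 57,"dy": -105,"dz": 0,"rx": 0,"ry": 0,"rz": 10.5}
    - {"dx": 77,"dy": -140,"dz": 0,"rx": 0,"ry": 0,"rz": 14}
    - {"dx": 96,"dy": -176,"dz": 0,"rx": 0,"ry": 0,"rz": 17}

```text
clock: 0.93
tcp_pos: [0.4276, 0.2789, 0.2422]
orientation: [0.377, -3.119, -0.0]
contact_force: [1.0, 0.7, -0.3]
grip_width: 0.05
gripper_force: 0.0
```

Emit:
send_rows:
  deltas:
    - {"dx": 19,"dy": -35,"dz": -10,"rx": 0,"ry": 0,"rz": 3.5}
    - {"dx": 38,"dy": -70,"dz": -20,"rx": 0,"ry": 0,"rz": 7}
    - {"dx": 57,"dy": -105,"dz": -30,"rx": 0,"ry": 0,"rz": 10.5}
    - {"dx": 77,"dy": -140,"dz": -40,"rx": 0,"ry": 0,"rz": 14}
    - {"dx": 96,"dy": -176,"dz": -50,"rx": 0,"ry": 0,"rz": 17.5}

```text
clock: 1.35
tcp_pos: [0.5235, 0.1033, 0.1918]
orientation: [0.848, -3.025, -0.0]
contact_force: [1.0, 0.6, 0.1]
grip_width: 0.05
gripper_force: 0.0
```

Emit:
send_rows:
  deltas:
    - {"dx": 20,"dy": -33,"dz": -10,"rx": 0,"ry": 0,"rz": 0}
    - {"dx": 20,"dy": -33,"dz": -10,"rx": 0,"ry": 0,"rz": 0}
    - {"dx": 20,"dy": -33,"dz": -10,"rx": 0,"ry": 0,"rz": 0}

```text
clock: 1.6
tcp_pos: [0.5432, 0.069, 0.1814]
orientation: [0.833, -3.027, 0.001]
contact_force: [-0.4, 0.6, -0.6]
grip_width: 0.0498
gripper_force: 0.0
```

```bash
python3 - <<'E'
from h import *
d=r.grab_frame("wrist"); np.savez("w1.npz",**d); cv2.imwrite("pics/w1.png",d["frame"])
o=r.get_obs();print(o["tcp_pos"],R.from_rotvec(o["orientation"]).as_matrix(),o["joints"])
P=cloud(d);z=P[...,2];q=np.linalg.norm(P[...,:2]-[.5445,.069],axis=-1)
for nm,m in(("rib",(q<.05)&(z>.05)&(z<.066)),("blk",(q<.08)&(z>.012)&(z<.024))):
    p=P[m];c,s,a=cv2.minAreaRect((p[:,:2]*1000).astype(np.float32));print(nm,len(p),p.mean(0),c,s,a)
E
```

```text
[0.54273934 0.07131129 0.181796  ] [[-8.57249892e-01 -5.14898728e-01 -1.38664128e-03]
 [-5.14898981e-01  8.57250839e-01 -1.95116100e-04]
 [ 1.28916443e-03  5.46716924e-04 -9.99999020e-01]] [-0.35849939  0.33798067  0.14017285  1.92976464 -0.06033953  0.87921038
  1.92409921]
rib 834 [0.54319887 0.06752767 0.0584591 ] (544.0665893554688, 67.6053466796875) (46.97578430175781, 14.297340393066406) 31.16021156311035
blk 4345 [0.54156734 0.06634403 0.01910887] (544.4625854492188, 68.14446258544922) (105.19058227539062, 54.131141662597656) 31.33742332458496
```

View pics/w1.png

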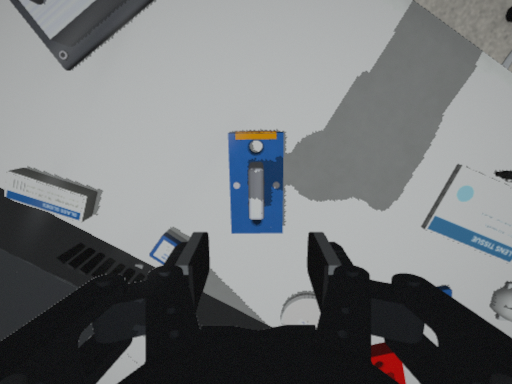

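Wrist view: the blue half is at (256,185), upright with its orange bar at the top (256,136). The rib lines up with the jaw and nothing is in the fingers' way, so I'm descending.

Emit:
send_rows:
  deltas:
    - {"dx": 1,"dy": -2,"dz": -35,"rx": 0,"ry": 0,"rz": 0}
    - {"dx": 1,"dy": -2,"dz": -70,"rx": 0,"ry": 0,"rz": 0}
    - {"dx": 1,"dy": -2,"dz": -100,"rx": 0,"ry": 0,"rz": 0}
    - {"dx": 1,"dy": -2,"dz": -125,"rx": 0,"ry": 0,"rz": 0}
    - {"dx": 1,"dy": -2,"dz": -144,"rx": 0,"ry": 0,"rz": 0}

```text
clock: 2.07
tcp_pos: [0.5424, 0.0722, 0.0365]
orientation: [0.847, -3.023, -0.002]
contact_force: [0.3, 0.1, 0.6]
grip_width: 0.0501
gripper_force: 0.0
```

Emit:
send_rows:
  deltas:
    - {"dx": 0,"dy": 0,"dz": 0,"rx": 0,"ry": 0,"rz": 0}
    - {"dx": 0,"dy": 0,"dz": 0,"rx": 0,"ry": 0,"rz": 0}

```text
clock: 2.23
tcp_pos: [0.543, 0.0716, 0.0381]
orientation: [0.845, -3.024, -0.001]
contact_force: [-0.3, -0.2, 0.4]
grip_width: 0.0499
gripper_force: 0.0
```

Emit:
send_rows:
  deltas:
    - {"dx": 1,"dy": -2,"dz": 0,"rx": 0,"ry": 0,"rz": 0}
    - {"dx": 1,"dy": -2,"dz": 0,"rx": 0,"ry": 0,"rz": 0}
    - {"dx": 1,"dy": -2,"dz": 0,"rx": 0,"ry": 0,"rz": 0}
    - {"dx": 1,"dy": -2,"dz": 0,"rx": 0,"ry": 0,"rz": 0}
    - {"dx": 1,"dy": -2,"dz": 0,"rx": 0,"ry": 0,"rz": 0}
  jaw: 5
  newtons: 80

```text
clock: 2.65
tcp_pos: [0.5462, 0.0684, 0.0401]
orientation: [-0.842, 3.024, 0.0]
contact_force: [-0.5, -0.5, 6.4]
grip_width: 0.0127
gripper_force: 78.8
```

Emit:
send_rows:
  deltas:
    - {"dx": 0,"dy": 0,"dz": 0,"rx": 0,"ry": 0,"rz": 0}
    - {"dx": 0,"dy": 0,"dz": 0,"rx": 0,"ry": 0,"rz": 0}
    - {"dx": 0,"dy": 0,"dz": 0,"rx": 0,"ry": 0,"rz": 0}

```text
clock: 2.9
tcp_pos: [0.5462, 0.0683, 0.0401]
orientation: [-0.842, 3.024, 0.0]
contact_force: [-1.4, 1.2, 6.8]
grip_width: 0.0125
gripper_force: 78.8
```

Emit:
send_rows:
  deltas:
    - {"dx": 0,"dy": 0,"dz": 20,"rx": 0,"ry": 0,"rz": 0}
    - {"dx": 0,"dy": 0,"dz": 50,"rx": 0,"ry": 0,"rz": 0}
    - {"dx": 0,"dy": 0,"dz": 80,"rx": 0,"ry": 0,"rz": 0}
    - {"dx": 0,"dy": 0,"dz": 95,"rx": 0,"ry": 0,"rz": 0}
    - {"dx": 0,"dy": 0,"dz": 95,"rx": 0,"ry": 0,"rz": 0}

```text
clock: 3.32
tcp_pos: [0.5476, 0.0683, 0.1376]
orientation: [-0.84, 3.019, -0.0]
contact_force: [0.6, -1.0, -2.4]
grip_width: 0.0127
gripper_force: 78.3
```

Emit:
send_rows:
  deltas:
    - {"dx": -8,"dy": -22,"dz": 0,"rx": 0,"ry": 0,"rz": -5.6}
    - {"dx": -16,"dy": -44,"dz": 0,"rx": 0,"ry": 0,"rz": -11.2}
    - {"dx": -24,"dy": -66,"dz": 0,"rx": 0,"ry": 0,"rz": -16.8}
    - {"dx": -32,"dy": -88,"dz": 0,"rx": 0,"ry": 0,"rz": -22.4}
    - {"dx": -40,"dy": -110,"dz": 0,"rx": 0,"ry": 0,"rz": -28}

```text
clock: 3.73
tcp_pos: [0.5038, -0.0429, 0.1326]
orientation: [0.078, -3.139, -0.0]
contact_force: [-0.0, 0.4, -1.0]
grip_width: 0.0129
gripper_force: 78.2
```

Emit:
send_rows:
  deltas:
    - {"dx": -8,"dy": -22,"dz": 0,"rx": 0,"ry": 0,"rz": -5.6}
    - {"dx": -16,"dy": -44,"dz": 0,"rx": 0,"ry": 0,"rz": -11.2}
    - {"dx": -24,"dy": -66,"dz": 0,"rx": 0,"ry": 0,"rz": -16.8}
    - {"dx": -32,"dy": -88,"dz": 0,"rx": 0,"ry": 0,"rz": -22.4}
    - {"dx": -40,"dy": -108,"dz": 0,"rx": 0,"ry": 0,"rz": -28}

```text
clock: 4.15
tcp_pos: [0.4638, -0.1512, 0.1327]
orientation: [-0.685, -3.065, 0.0]
contact_force: [0.5, 0.0, -1.1]
grip_width: 0.0128
gripper_force: 78.2
```

Emit:
send_rows:
  deltas:
    - {"dx": 0,"dy": 0,"dz": 0,"rx": 0,"ry": 0,"rz": 0}
    - {"dx": 0,"dy": 0,"dz": 0,"rx": 0,"ry": 0,"rz": 0}
    - {"dx": 0,"dy": 0,"dz": 0,"rx": 0,"ry": 0,"rz": 0}

```text
clock: 4.4
tcp_pos: [0.4649, -0.1493, 0.1329]
orientation: [-0.674, -3.068, -0.0]
contact_force: [-0.1, 0.4, -1.9]
grip_width: 0.0127
gripper_force: 78.2
```

```bash
cat > m.py <<'E'
from h import *
def rect(nm,p):
    if len(p)<8: print(nm,len(p)); return
    c,s,a=cv2.minAreaRect((p[:,:2]*1000).astype(np.float32)); print(nm,len(p),"mean",p.mean(0).round(4),"rect",np.round(c,1),np.round(s,1),round(a,1))
def look(tag):
    o=r.get_obs();M=R.from_rotvec(o["orientation"]).as_matrix();t=o["tcp_pos"]
    print("tcp",t.round(4),"yaw y",np.degrees(np.arctan2(M[1,1],M[0,1])).round(2),"toolz",M[:,2].round(4),o["contact_force"].round(1))
    for n in("wrist","top","side"):
        d=r.grab_frame(n);np.savez(f"{n}_{tag}.npz",**d);cv2.imwrite(f"pics/{n}_{tag}.png",d["frame"])
        P=cloud(d);z=P[...,2];hsv=cv2.cvtColor(d["frame"],cv2.COLOR_BGR2HSV);H,S,V=[hsv[...,i].astype(int) for i in range(3)]
        blue=(H>100)&(H<130)&(S>100);org=(H>8)&(H<24)&(S>120);q=np.linalg.norm(P[...,:2]-[.464,-.150],axis=-1)
        zt=t[2]-.040+.018
        print(n);rect(" upper top",P[(blue|org)&(q<.09)&(abs(z-zt)<.006)])
        rect(" upper org",P[org&(q<.09)&(abs(z-zt)<.006)])
        rect(" lower face",P[(q<.09)&(abs(z-.0345)<.004)]);rect(" lower org",P[org&(q<.09)&(abs(z-.034)<.005)])
E
python3 -c "
from m import *
look('a')"
```

```text
tcp [ 0.4649 -0.1493  0.1329] yaw y 65.21 toolz [-7.e-04  5.e-04 -1.e+00] [-0.1  0.4 -1.9]
wrist
 upper top 7905 mean [ 0.4372 -0.1364  0.1119] rect [ 462.6 -148.4] [ 53.7 105.2] 65.2
 upper org 1095 mean [ 0.4182 -0.1273  0.1122] rect [ 418.2 -127.8] [39.7  7.2] 65.3
 lower face 469 mean [ 0.4295 -0.1345  0.0347] rect [ 429.7 -136.2] [53.3 31.3] 66.3
 lower org 166 mean [ 0.4166 -0.1294  0.0338] rect [ 416.1 -130.3] [39.8  2. ] 65.4
top
 upper top 68 mean [ 0.4419 -0.1143  0.1121] rect [ 441.5 -114.9] [13.7 36.6] 67.3
 upper org 5
 lower face 14 mean [ 0.4269 -0.1135  0.0344] rect [ 427.9 -112.8] [19.9  8.6] 39.7
 lower org 8 mean [ 0.4237 -0.117   0.0346] rect [ 423.6 -116.8] [10.4  3.2] 69.3
side
 upper top 152 mean [ 0.4673 -0.1376  0.11  ] rect [ 463.8 -144.5] [ 57.6 103.7] 65.0
 upper org 11 mean [ 0.4202 -0.1229  0.1114] rect [ 418.7 -125.2] [32.5  7.4] 60.3
 lower face 183 mean [ 0.4631 -0.1461  0.0338] rect [ 462.6 -151.1] [ 60.3 105.3] 63.3
 lower org 12 mean [ 0.418  -0.1293  0.0332] rect [ 417.3 -130.6] [38.   6.8] 70.2
```

View pics/wrist_a.png

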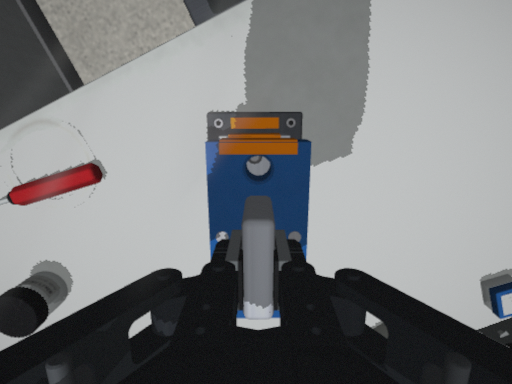

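Wrist view: the part is held level with its orange bar at (258,147), on the same end as the lower bar at (255,123). Lateral and lengthwise checks give an error of about 3 mm in −y. I'll correct that and go down to just above the dowels.

Emit:
send_rows:
  deltas:
    - {"dx": 0,"dy": -3,"dz": -10,"rx": 0,"ry": 0,"rz": 0.2}
    - {"dx": 0,"dy": -3,"dz": -20,"rx": 0,"ry": 0,"rz": 0.2}
    - {"dx": 0,"dy": -3,"dz": -30,"rx": 0,"ry": 0,"rz": 0.2}
    - {"dx": 0,"dy": -3,"dz": -37,"rx": 0,"ry": 0,"rz": 0.2}
    - {"dx": 0,"dy": -3,"dz": -37,"rx": 0,"ry": 0,"rz": 0.2}

```text
clock: 4.97
tcp_pos: [0.4636, -0.1526, 0.0943]
orientation: [-0.67, -3.065, 0.001]
contact_force: [-1.2, 0.6, -2.2]
grip_width: 0.0126
gripper_force: 78.3
```

```bash
python3 -c "
from m import *
look('b')
f=cv2.imread('pics/wrist_b.png')[90:250,160:360]
cv2.imwrite('pics/wb.png',cv2.resize(f,(800,600)[:2] if 0 else (750,600),interpolation=cv2.INTER_CUBIC))"
```

```text
tcp [ 0.4636 -0.1526  0.0943] yaw y 65.33 toolz [-3.8e-03  5.0e-04 -1.0e+00] [-1.2  0.6 -2.2]
wrist
 upper top 7995 mean [ 0.4357 -0.1399  0.0733] rect [ 461.3 -151.9] [ 54.  105.4] 65.4
 upper org 1115 mean [ 0.4167 -0.1308  0.0737] rect [ 416.8 -131.3] [39.9  7.2] 65.4
 lower face 99 mean [ 0.4308 -0.1393  0.0348] rect [ 426.4 -135.1] [54.1 23.2] 65.6
 lower org 1
top
 upper top 39 mean [ 0.4432 -0.117   0.0742] rect [ 443.2 -116.9] [ 8.5 29.8] 69.0
 upper org 0
 lower face 20 mean [ 0.4479 -0.1163  0.0349] rect [ 450.8 -116.8] [11.8 54.5] 78.0
 lower org 1
side
 upper top 160 mean [ 0.4652 -0.1395  0.0725] rect [ 463.1 -148.9] [ 54.8 105. ] 67.1
 upper org 13 mean [ 0.4177 -0.1281  0.0736] rect [ 417.3 -129.5] [33.3  5.7] 68.3
 lower face 145 mean [ 0.463  -0.1401  0.0338] rect [ 463.  -149.8] [ 56.5 105.1] 67.1
 lower org 12 mean [ 0.4181 -0.1289  0.0335] rect [ 418.2 -128.9] [31.4  4.8] 64.9
```

View pics/wb.png

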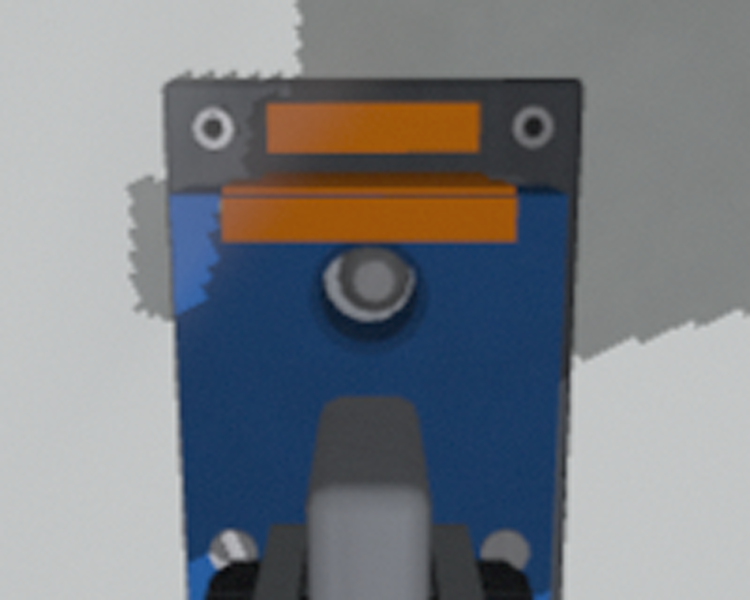

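Close-up: the dowel nose at (374,281) sits inside the hole at about (368,285). Next I'm turning these pixels into offsets at their known heights.

```bash
python3 - <<'E'
from h import *
d=dict(np.load("wrist_b.npz"));M=R.from_rotvec(d["orientation"]).as_matrix() if d["orientation"].shape!=(3,3) else d["orientation"]
f=192/np.tan(np.radians(float(d["vertical_fov"]))/2);C=d["xyz"];print(C,f,d["cx"],d["cy"])
a=np.radians(155.35);e=np.array([np.cos(a),np.sin(a)]);rt=np.array([e[1],-e[0]])
def w(u,v,z):
    u=160+(u+.5)/3.75-.5;v=90+(v+.5)/3.75-.5
    k=M@np.array([(u-d["cx"])/f,(v-d["cy"])/f,1]);p=(C+k*(z-C[2])/k[2])[:2]*1000;return np.array([p@e,p@rt])
zu=.0728
for n,u,v,z,l in(("hole",368,285,zu,38),("dowel",374,281,.049,38),("upper end",369,192,zu,52),("uppr orgbar",369,216,zu,None),("plate end",373.5,80,.008,70),("plate screws",373,128,.008,None),("plate orange outer",373.5,103,.008,None)):
    p=w(u,v,z);print(n,p.round(2), None if l is None else (p[0]-l).round(2))
E
```

```text
[ 0.40366576 -0.12528728  0.2270554 ] 298.4013558796439 257.8833102132491 196.17702620564734
hole [-443.3    54.36] -481.3
dowel [-446.38   55.3 ] -484.38
upper end [-430.57   54.49] -482.57
uppr orgbar [-433.8    54.49] None
plate end [-414.58   55.34] -484.58
plate screws [-423.37   55.26] None
plate orange outer [-418.77   55.35] None
```

Emit:
send_rows:
  deltas:
    - {"dx": 1.6,"dy": 0.2,"dz": 0,"rx": 0,"ry": 0,"rz": 0}
    - {"dx": 1.6,"dy": 0.2,"dz": -3,"rx": 0,"ry": 0,"rz": 0}
    - {"dx": 1.6,"dy": 0.2,"dz": -5,"rx": 0,"ry": 0,"rz": 0}
    - {"dx": 1.6,"dy": 0.2,"dz": -7,"rx": 0,"ry": 0,"rz": 0}
    - {"dx": 1.6,"dy": 0.2,"dz": -8,"rx": 0,"ry": 0,"rz": 0}

```text
clock: 5.53
tcp_pos: [0.4665, -0.1528, 0.0881]
orientation: [-0.671, -3.069, -0.0]
contact_force: [-0.2, 0.1, -1.6]
grip_width: 0.0133
gripper_force: 78.3
```

Emit:
send_rows:
  deltas:
    - {"dx": 0,"dy": 0,"dz": -1,"rx": 0,"ry": 0,"rz": 0}
    - {"dx": 0,"dy": 0,"dz": -2,"rx": 0,"ry": 0,"rz": 0}
    - {"dx": 0,"dy": 0,"dz": -2,"rx": 0,"ry": 0,"rz": 0}

```text
clock: 5.78
tcp_pos: [0.4665, -0.1528, 0.0862]
orientation: [-0.672, -3.069, -0.0]
contact_force: [0.7, 0.6, -2.1]
grip_width: 0.0127
gripper_force: 78.3
```

Emit:
send_rows:
  deltas:
    - {"dx": 0,"dy": 0,"dz": -1,"rx": 0,"ry": 0,"rz": 0}
    - {"dx": 0,"dy": 0,"dz": -2,"rx": 0,"ry": 0,"rz": 0}
    - {"dx": 0,"dy": 0,"dz": -3,"rx": 0,"ry": 0,"rz": 0}
    - {"dx": 0,"dy": 0,"dz": -3,"rx": 0,"ry": 0,"rz": 0}

```text
clock: 6.12
tcp_pos: [0.4662, -0.1528, 0.0831]
orientation: [-0.671, -3.068, -0.0]
contact_force: [-0.9, 1.0, -2.2]
grip_width: 0.0127
gripper_force: 78.4
```

```bash
python3 -c "
from m import *
look('c')
f=cv2.imread('pics/wrist_c.png')[90:250,160:360]
cv2.imwrite('pics/wc.png',cv2.resize(f,(750,600),interpolation=cv2.INTER_CUBIC))"
```

```text
tcp [ 0.4662 -0.1528  0.0831] yaw y 65.31 toolz [-8.e-04  2.e-04 -1.e+00] [-0.9  1.  -2.2]
wrist
 upper top 8030 mean [ 0.4381 -0.1401  0.0621] rect [ 463.7 -151.9] [ 54.1 105. ] 65.3
 upper org 1145 mean [ 0.4192 -0.131   0.0624] rect [ 419.4 -131.4] [39.8  7.2] 65.4
 lower face 351 mean [ 0.4204 -0.1325  0.034 ] rect [ 426.3 -135.2] [53.7 24.2] 65.2
 lower org 198 mean [ 0.416  -0.13    0.0334] rect [ 415.8 -130. ] [39.3  1.5] 65.4
top
 upper top 36 mean [ 0.445  -0.1154  0.0623] rect [ 445.5 -115.8] [ 6.3 32.9] 66.6
 upper org 0
 lower face 7
 lower org 0
side
 upper top 154 mean [ 0.4668 -0.1403  0.0598] rect [ 464.9 -148.2] [ 57.6 104.1] 68.3
 upper org 12 mean [ 0.4197 -0.1276  0.0604] rect [ 420.4 -127.3] [30.9  6.1] 64.6
 lower face 90 mean [ 0.4622 -0.1322  0.033 ] rect [ 464.4 -132.9] [ 51.6 113.7] 86.2
 lower org 10 mean [ 0.4177 -0.1303  0.0329] rect [ 418.  -130.9] [37.1  6.8] 56.4
```

View pics/wc.png

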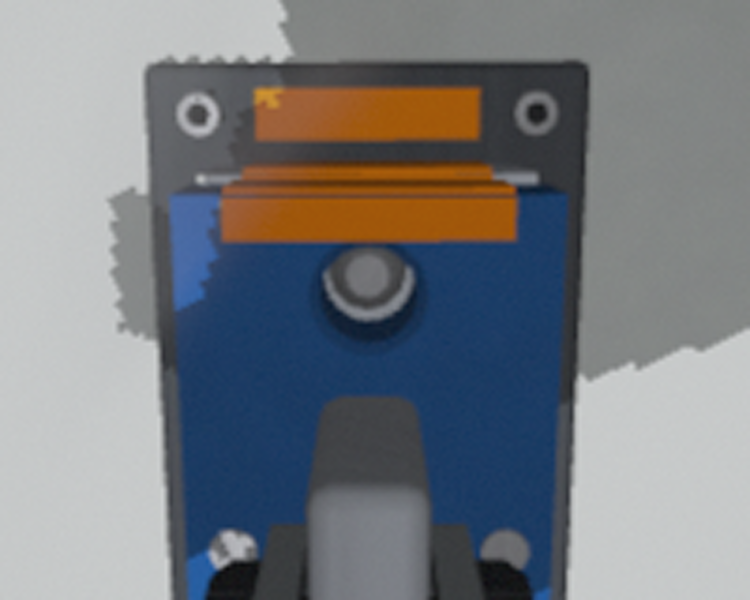

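```bash
python3 - <<'E'
from h import *
d=dict(np.load("wrist_c.npz"));M=R.from_rotvec(d["orientation"]).as_matrix() if d["orientation"].shape!=(3,3) else d["orientation"]
f=192/np.tan(np.radians(float(d["vertical_fov"]))/2);C=d["xyz"]
a=np.radians(155.35);e=np.array([np.cos(a),np.sin(a)]);rt=np.array([e[1],-e[0]])
def w(u,v,z):
    u=160+(u+.5)/3.75-.5;v=90+(v+.5)/3.75-.5
    k=M@np.array([(u-d["cx"])/f,(v-d["cy"])/f,1]);p=(C+k*(z-C[2])/k[2])[:2]*1000;return np.array([p@e,p@rt])
zu=.0612
for n,u,v,z,l in(("dowel",367,275,.049,38),("upper top end",369,195,zu,52),("upper bot end",369,185,zu-.018,52),("lower end",367.5,165,.034,52),("plate end",367.5,64,.008,70)):
    p=w(u,v,z);print(n,p.round(2), (p[0]-l).round(2))
g=d["z_map"][90:160,256];P=cloud(d)
for row in range(102,150): print(row,(P[row,258,:2]*1000@e).round(1),(P[row,258,2]*1000).round(1),end=" | ")
E
```

```text
dowel [-446.22   55.23] -484.22
upper top end [-433.43   55.52] -485.43
upper bot end [-433.37   55.54] -485.37
lower end [-430.88   55.31] -482.88
plate end [-414.67   55.31] -484.67
102 -411.3 0.6 | 103 -411.9 -1.2 | 104 -412.7 1.1 | 105 -413.3 0.3 | 106 -414.0 0.7 | 107 -414.9 8.1 | 108 -415.5 8.6 | 109 -416.2 9.2 | 110 -416.8 8.9 | 111 -417.4 9.3 | 112 -418.1 10.2 | 113 -418.7 8.7 | 114 -419.4 8.8 | 115 -420.0 9.3 | 116 -420.7 9.3 | 117 -421.3 10.1 | 118 -422.0 9.4 | 119 -422.6 9.8 | 120 -423.3 9.1 | 121 -423.9 10.2 | 122 -424.5 10.0 | 123 -425.2 10.9 | 124 -425.8 10.6 | 125 -426.5 10.6 | 126 -427.1 10.4 | 127 -427.8 10.0 | 128 -428.5 9.5 | 129 -429.1 9.1 | 130 -429.8 9.0 | 131 -430.5 9.3 | 132 -431.2 7.7 | 133 -431.5 14.9 | 134 -431.5 27.0 | 135 -431.8 32.3 | 136 -432.4 32.4 | 137 -432.7 36.4 | 138 -432.5 48.4 | 139 -432.4 56.7 | 140 -432.6 61.9 | 141 -433.2 60.6 | 142 -433.4 63.6 | 143 -434.1 61.7 | 144 -434.5 62.8 | 145 -435.0 62.7 | 146 -435.3 64.8 | 147 -435.9 64.3 | 148 -436.6 62.1 | 149 nan nan |
```

Emit:
send_rows:
  deltas:
    - {"dx": -0.8,"dy": 0.3,"dz": 0,"rx": 0,"ry": 0,"rz": 0}
    - {"dx": -0.8,"dy": 0.3,"dz": -1,"rx": 0,"ry": 0,"rz": 0}
    - {"dx": -0.8,"dy": 0.3,"dz": -2,"rx": 0,"ry": 0,"rz": 0}
    - {"dx": -0.8,"dy": 0.3,"dz": -3,"rx": 0,"ry": 0,"rz": 0}
    - {"dx": -0.8,"dy": 0.3,"dz": -3,"rx": 0,"ry": 0,"rz": 0}

```text
clock: 6.68
tcp_pos: [0.4659, -0.1526, 0.0802]
orientation: [0.672, 3.069, 0.0]
contact_force: [0.3, 0.4, -1.3]
grip_width: 0.0131
gripper_force: 78.4
```

Emit:
send_rows:
  deltas:
    - {"dx": 0,"dy": 0,"dz": -1,"rx": 0,"ry": 0,"rz": 0}
    - {"dx": 0,"dy": 0,"dz": -2,"rx": 0,"ry": 0,"rz": 0}
    - {"dx": 0,"dy": 0,"dz": -3,"rx": 0,"ry": 0,"rz": 0}
    - {"dx": 0,"dy": 0,"dz": -3,"rx": 0,"ry": 0,"rz": 0}

```text
clock: 7.02
tcp_pos: [0.466, -0.1526, 0.0774]
orientation: [0.672, 3.069, 0.0]
contact_force: [-1.7, -0.8, 1.7]
grip_width: 0.0129
gripper_force: 78.6
```

Emit:
send_rows:
  deltas:
    - {"dx": 0,"dy": 0,"dz": -1,"rx": 0,"ry": 0,"rz": 0}
    - {"dx": 0,"dy": 0,"dz": -2,"rx": 0,"ry": 0,"rz": 0}
    - {"dx": 0,"dy": 0,"dz": -3,"rx": 0,"ry": 0,"rz": 0}
    - {"dx": 0,"dy": 0,"dz": -3,"rx": 0,"ry": 0,"rz": 0}
    - {"dx": 0,"dy": 0,"dz": -3,"rx": 0,"ry": 0,"rz": 0}

```text
clock: 7.43
tcp_pos: [0.466, -0.1526, 0.0746]
orientation: [0.672, 3.069, 0.0]
contact_force: [-0.9, 0.2, 5.4]
grip_width: 0.0126
gripper_force: 79.3
```

Emit:
send_rows:
  deltas:
    - {"dx": 0,"dy": 0,"dz": -0.5,"rx": 0,"ry": 0,"rz": 0}
    - {"dx": 0,"dy": 0,"dz": -1,"rx": 0,"ry": 0,"rz": 0}
    - {"dx": 0,"dy": 0,"dz": -1,"rx": 0,"ry": 0,"rz": 0}

```text
clock: 7.68
tcp_pos: [0.466, -0.1526, 0.0741]
orientation: [0.672, 3.069, 0.001]
contact_force: [-3.8, 1.9, 12.2]
grip_width: 0.0128
gripper_force: 80.5
```

Emit:
send_rows:
  deltas:
    - {"dx": -0.4,"dy": 0.2,"dz": -0.3,"rx": 0,"ry": 0,"rz": 0}
    - {"dx": -0.4,"dy": 0.2,"dz": -0.3,"rx": 0,"ry": 0,"rz": 0}
    - {"dx": -0.4,"dy": 0.2,"dz": -0.3,"rx": 0,"ry": 0,"rz": 0}
    - {"dx": -0.4,"dy": 0.2,"dz": -0.3,"rx": 0,"ry": 0,"rz": 0}

```text
clock: 8.02
tcp_pos: [0.4659, -0.1525, 0.074]
orientation: [0.672, 3.068, 0.001]
contact_force: [-4.5, 1.0, 14.8]
grip_width: 0.0125
gripper_force: 81.0
```

```bash
python3 -c "
from m import *
look('d')
a=cv2.resize(cv2.imread('pics/wrist_d.png')[90:250,160:360],(400,320),interpolation=cv2.INTER_CUBIC)
b=cv2.resize(cv2.imread('pics/side_d.png')[165:205,250:300],(400,320),interpolation=cv2.INTER_CUBIC)
cv2.imwrite('pics/wd.png',np.hstack([a,b]))"
```

```text
tcp [ 0.4659 -0.1525  0.074 ] yaw y 65.3 toolz [ 1.3e-03  3.0e-04 -1.0e+00] [-4.5  1.  14.8]
wrist
 upper top 7984 mean [ 0.4383 -0.1401  0.053 ] rect [ 463.6 -151.7] [ 54.1 104.9] 65.4
 upper org 1055 mean [ 0.4191 -0.1311  0.0533] rect [ 419.2 -131.3] [39.7  7.1] 65.4
 lower face 270 mean [ 0.4187 -0.1311  0.0339] rect [ 425.5 -134.6] [53.3 22.7] 65.3
 lower org 187 mean [ 0.4157 -0.13    0.0336] rect [ 415.7 -129.8] [39.8  0.9] 65.2
top
 upper top 32 mean [ 0.4439 -0.1144  0.0531] rect [ 445.3 -114.9] [ 5.7 35.6] 68.8
 upper org 0
 lower face 3
 lower org 0
side
 upper top 151 mean [ 0.4677 -0.1405  0.0509] rect [ 465.2 -146. ] [ 54.5 104.3] 64.6
 upper org 14 mean [ 0.4201 -0.1258  0.0515] rect [ 420.3 -126.4] [32.6  6. ] 66.3
 lower face 57 mean [ 0.4686 -0.1284  0.0341] rect [ 461.7 -128.1] [114.9  47.2] 3.4
 lower org 7
```

View pics/wd.png

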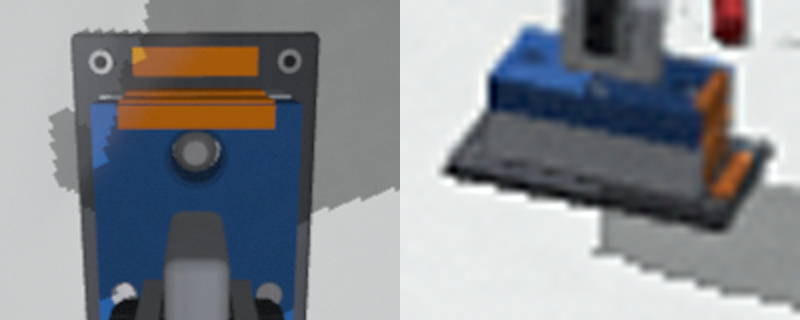

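The close-up shows the halves face to face with no visible gap and both orange bars at the same end. The TCP has risen 33.9 mm from the grasp on the desk, against 34 mm expected. The press is about 15 N against a stiff stop.

```bash
python3 -c "
from bench import r
print(r.hand_in())"
```

```text
the job is handed in; nothing more can be done
None
```

The upper half is fitted over the dowels with its orange bar at the matching end, pressed shut with about 15 N and still gripped; the job was handed in at about 8 s, and no verdict was returned.

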